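Release the clamped bearing

ROBOT

A 7-joint arm with a two-finger parallel gripper is mounted at the origin on a cart in front of the work surface, level with it; the furniture and walls round the work are solid. World frame = base frame: x ahead of the robot, y to its left, z up, the work surface at z = 0. Lengths are in m, angles in rad, forces in N, time in s.
With the tool pointing down it reaches from about 0.4 to 0.85 m from the base axis. Payload 10.4 kg.
Tool frame: the origin (TCP) lies midway between the tips of the shut fingers; the grasp point (between the pads) lies 19 mm behind it; z points along the fingers, y is the line along which they close (so a half turn about z gives the same grasp; the last joint's range is limited). The gripper opens to 87 mm and grips with 3 to 60 N. Pads are 19 mm wide; open, the fingers measure 117 mm over their backs; the gripper's body (75 mm by 190 mm) begins 51 mm behind the grasp point.
Start: joints at [-0.023, 0.332, -0.065, 1.46, 0.022, 1.35, -0.088], TCP at [0.625, 0, 0.223] pointing down, gripper open.
Joint ranges: [-2.6, 2.6], [-0.5, 2.12], [-1.47, 1.34], [0.16, 2.42], [-1.27, 4.41], [0.06, 2.06], [-2.6, 2.6]. Speed limits (rad/s): [2.22, 2.22, 2.79, 2.79, 3.14, 3.14, 3.14].

INTERFACE

Orientations are given as a unit quaternion [x, y, z, w].
In Python, from bench import r gives the robot as it stands.
- The arm moves only by the tool arm_command, never from a script. Its argument "moves" is one flat list of numbers, 4 for each row, row after row: the shift along the tool's x, y, z in cm, then the turn about the tool's z in degrees. A call has 1 to 12 rows; each row shifts and turns the commanded pose from where the row before left it, along the tool's axes as they then stand; what a row does not reach is not made up. A row lasts 1/12 s, in which the tool goes at most 41.7 mm and 7.16 degrees, less where a joint would pass 70% of its speed; a pose out of reach is approached as far as the arm can. A call with a gripper value outside its range is refused whole. "fingers" is the opening in per cent of the stroke, from 0 (shut) to 100 (fully open), set as the call begins (left out, the last holds). The fingers move at their own pace and stop on an object; "squeeze" is the grip in N (left out, the last holds). Time passes only in rows, so rows that do not move let the fingers close. It gives the time, the measured TCP pose, the force, the opening and the grip force at its end, in the units of the state.
- r.read_state(): the state, without advancing time (a new reading comes with each control period).
- r.camera(name): name is "scene" or "side" or "wrist"; returns the picture (420x560x3 uint8, red, green, blue); there is no depth.
- r.camera_info(name): a dict with "fx", "fy", "cx", "cy" (pixels), "k1" (the pictures are not rectified: a ray, as slopes to the right and down, at radius r is drawn at 1 + k1 r^2 times it, then the intrinsics apply), "origin" and "attitude" of the camera in the world. Camera axes: x right, y up, looking along -z (the intrinsics and any distortion apply to the point x, -y, -z); pixel columns grow to the right and rows downward; lengths in m; the calibration is good to about 2 mm. A picture is of the moment at which its call begins: read the wrist's pose just before it. camera_info takes no time and is no camera call; for the wrist camera it gives the pose at the moment of the call.
- r.close_job(): hands the job in; it is judged then, once.
The state is a dict: "time": time; "joint_positions": joint angles; "joint_vel": joint speeds; "joint_torque": joint torques, N m; "ee_pos": TCP position; "eef_rot": TCP orientation; "ft_force": force on the tool from outside, world axes, zero at the start; "torque": the same for the moment, N m; "width": finger opening in m; "grip_force": force on a finger pad.
Only numpy, scipy, OpenCV 4.12 (cv2) and the standard library are available. Lean on these libraries where they do the work, as an engineer would, in place of code of your own. Each camera call takes 0.05 s, during which the arm holds its last target. There are 200 camera calls.

TASK

Free the ball bearing that is clamped in its holding fixture: slide the yellow safety hood of that fixture all the way aside, then press the red release button it uncovered fully down, so that it stays down. Leave that hood open, and leave the other fixture, the one that holds a brass hose tail, locked.

Things in the scene. Friction and masses are not known exactly. Their poses are not given: they have to be found in the camera images.
- bearing_fixture: Fixed holding fixture with a ball bearing (grey ring, 52 mm) clamped in it. Steel plate 150 x 130 x 10 mm; origin: centre of its underside on the bench, z up, x from the blue valve box to the bearing (away from the robot within 20 deg), y left along the box. Box 52 x 130 mm, centred at x -40, y 0, top z 40; the bearing at x 35, y 0, top z 25. mm in this frame also below.
- bearing_catch (a joint): Slide of this fixture's yellow hood (62 x 46 mm, top z 58) towards +y, in m: 0 over the button, clear of it from 0.036, 0.050 at the stop; starts at 0 to 0.006, needs 2 N, stays where left. On it stands a black grip fin, 30 mm in x, 12 mm thick in y, z 58 to 84, centred at x -40, y -21 plus the slide.
- bearing_button (a joint): Red round release button under that hood, 26 mm across, at x -40, y -35, top z 52 when up. In m: 0 up, 0.008 fully down; nothing beside it is higher than the box top (z 40) but the opened hood. Needs 4 N or so, more if pressed fast; no spring: it stays down. The pin that clamps the bearing draws back with it.
- plain_catch (a joint): Slide of the yellow hood on the other fixture, of the same make and size but holding a brass hose tail (21 x 52 mm) instead of the bearing, in m: 0 over its button, 0.050 open; starts at 0 to 0.006 and is to be left closed.

How it is judged:
By the outcome, as a careful person would: the job done as asked, in the order asked, and still so for the second after the job is handed in, with the robot touching nothing.
It also fails if it takes over 40 s, if anything falls off the work surface, if the arm or the gripper's body presses on something with over 40 N, if the wrist force passes 120 N, or if a joint passes its speed limit or range.

## Working session

There is one attempt and no reset: what is moved stays moved. The work goes in short steps, Python scripts to look and compute and a tool call to move; the robot and the scene stay as the last step left them, time stands still between calls to the robot, and variables do not carry over. Pictures are saved under pics/ and viewed, at most 10 in all, crops included, and the job is handed in when it is done.

Besides the shell and the picture viewer there is one more tool, called after "Call:" in YAML: its name, and indented under it one key for each argument. arm_command: Moves the arm, as the interface text tells. Its arguments: {"type":"object","properties":{"moves":{"type":"array"},"fingers":{"type":"number"},"squeeze":{"type":"number"}},"required":["moves"]}

```bash
mkdir -p pics; cat > h.py <<'E'
import numpy as np, cv2
from scipy.spatial.transform import Rotation as R
from bench import r
def ray(info,u,v):
    K=np.array([[info["fx"],0,info["cx"]],[0,info["fy"],info["cy"]],[0,0,1.]])
    x,y=(u-info["cx"])/info["fx"],(v-info["cy"])/info["fy"]
    a,b=x,y
    for _ in range(20):
        s=1+info["k1"]*(a*a+b*b); a,b=x/s,y/s
    A=np.array(info["attitude"],float)
    M=A if A.shape==(3,3) else R.from_quat(A).as_matrix()
    return np.array(info["origin"]),M@np.array([a,-b,-1.])
def onz(info,u,v,z):
    o,d=ray(info,u,v); return o+d*(z-o[2])/d[2]
def yellow(img):
    h=cv2.cvtColor(img,cv2.COLOR_RGB2HSV)
    m=cv2.inRange(h,(20,120,90),(35,255,255))
    c,_=cv2.findContours(m,cv2.RETR_EXTERNAL,cv2.CHAIN_APPROX_SIMPLE)
    return [k for k in c if cv2.contourArea(k)>60]
def snap(n,f):
    i=r.camera_info(n); im=r.camera(n); cv2.imwrite("pics/"+f,im[:,:,::-1]); return i,im
E
python3 - <<'E'
from h import *
ims=[]
for n in("scene","side","wrist"):
    i,im=snap(n,n+"0.png"); ims.append(im); print(n,i)
    for c in yellow(im):
        q=cv2.minAreaRect(c); print(q, onz(i,*q[0],.058).round(4))
E
```

```text
scene {'fx': 444.4313054920228, 'fy': 444.4313054920228, 'cx': 278.8135552770115, 'cy': 202.23042811206676, 'k1': -0.03773476789971132, 'origin': array([ 0.1580784 , -0.27735942,  0.713899  ]), 'attitude': array([ 0.31450067, -0.13708051, -0.3984089 ,  0.85062836])}
((313.90228271484375, 305.25250244140625), (30.383670806884766, 42.2363166809082), 21.161256790161133) [ 0.4427 -0.0963  0.058 ]
((363.5294189453125, 209.61766052246094), (32.98484420776367, 36.1378059387207), 75.96376037597656) [ 0.661  -0.0483  0.058 ]
((278.25140380859375, 169.22377014160156), (24.900354385375977, 36.049766540527344), 48.012786865234375) [0.6403 0.1462 0.058 ]
side {'fx': 405.6424939640185, 'fy': 405.6424939640185, 'cx': 276.4139883307981, 'cy': 212.72110065325856, 'k1': -0.05307788280002378, 'origin': array([1.20125338, 0.10672683, 0.63258576]), 'attitude': array([0.27120323, 0.29682777, 0.66516009, 0.62920913])}
((223.57090759277344, 277.84344482421875), (10.722841262817383, 26.903186798095703), 87.79740142822266) [ 0.7541 -0.0227  0.058 ]
((319.7411193847656, 254.62435913085938), (23.084043502807617, 9.404610633850098), 4.085616588592529) [0.6901 0.1497 0.058 ]
((216.56065368652344, 185.64450073242188), (9.19946002960205, 18.55097770690918), 81.25383758544922) [ 0.4936 -0.0799  0.058 ]
wrist {'fx': 290.84168360890055, 'fy': 290.84168360890055, 'cx': 278.1066089527392, 'cy': 208.6177410358918, 'k1': -0.05566932278145397, 'origin': array([0.62423224, 0.08307389, 0.38447355]), 'attitude': array([-1.53864545e-01,  7.72135583e-04, -1.33029727e-04,  9.88091639e-01])}
((143.73855590820312, 260.2724914550781), (39.919654846191406, 59.01166534423828), 71.99583435058594) [ 0.4532 -0.0899  0.058 ]
((329.21142578125, 209.69798278808594), (53.741615295410156, 52.18507385253906), 34.99202346801758) [ 0.6841 -0.0225  0.058 ]
((300.18975830078125, 47.445404052734375), (61.11363983154297, 55.24372863769531), 2.38594388961792) [0.6462 0.1509 0.058 ]
```

View pics/scene0.png

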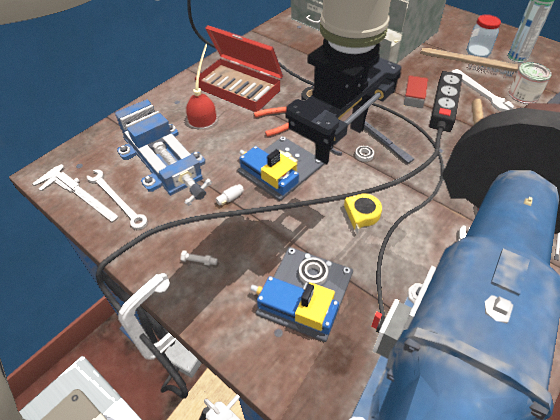

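View pics/wrist0.png

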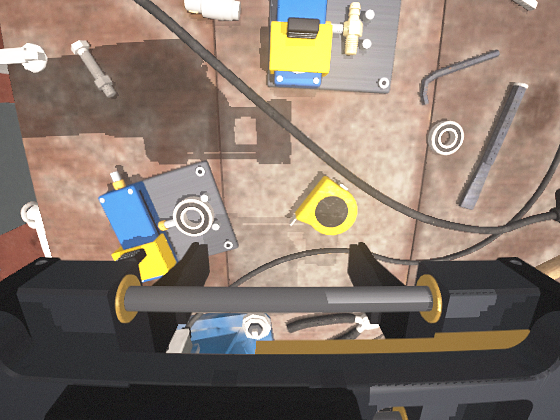

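The scene picture shows the bearing fixture near the robot, with its bearing at (314,270), hood at (315,305) and fin at (307,293). The hose-tail fixture is further left, at (275,165). In the wrist picture the bearing is at (193,216), with the plate bolts of its far edge at (200,172) and (229,244), and the hood at (143,260).

```bash
python3 - <<'E'
from h import *
w=r.camera_info("wrist"); s=r.camera_info("scene")
a,b=onz(w,200,172,.012),onz(w,229,244,.012)
d=a-b; print("yaw",np.degrees(np.arctan2(-d[0],d[1])),a,b,np.linalg.norm(d))
print(onz(w,193,216,.025),onz(s,314,270,.025))
im=cv2.imread("pics/wrist0.png"); cv2.imwrite("pics/c1.png",cv2.resize(im[150:300,80:280],None,fx=4,fy=4,interpolation=cv2.INTER_CUBIC))
st=r.read_state(); print(st["ee_pos"],st["eef_rot"],R.from_quat(st["eef_rot"]).as_matrix().round(3),st["width"],st["time"])
E
```

```text
yaw 17.68924046996637 [0.52225412 0.01411547 0.012     ] [ 0.55480272 -0.08793892  0.012     ] 0.10711913575356136
[ 0.51178914 -0.04187338  0.025     ] [ 0.51245689 -0.04521019  0.025     ]
[6.24693455e-01 1.12482211e-05 2.21925493e-01] [ 7.07097748e-01  7.07115586e-01 -4.20302088e-04 -3.81351498e-04] [[-0.     1.    -0.001]
 [ 1.     0.    -0.   ]
 [-0.    -0.001 -1.   ]] 0.0871638873841633 0.15
```

View pics/c1.png

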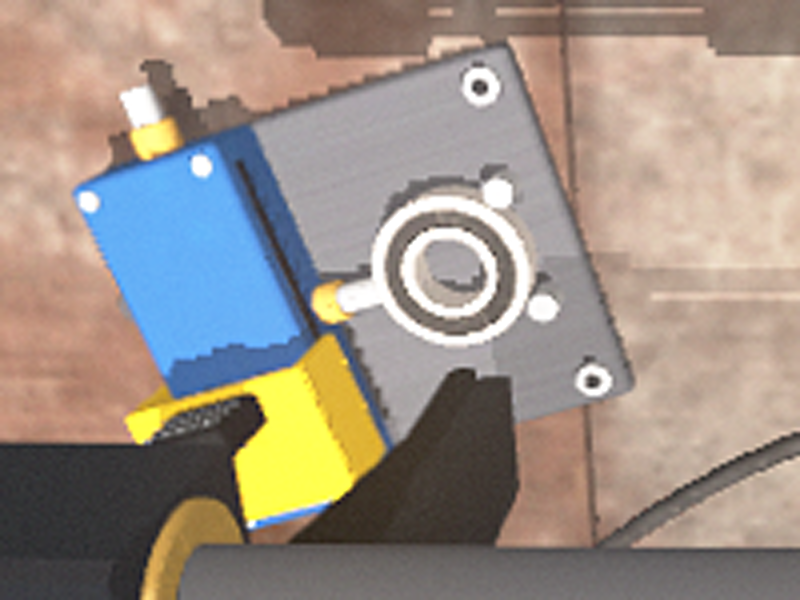

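The crop shows the fixture unobstructed except for the gripper, with the fixture at about 17.7° yaw. The bearing is near world (0.512, -0.043), so the fin is near (0.447, -0.086). I'll go above the -y side of the fin with the fingers shut.

Call:
arm_command:
  moves: [-1.48,-2.1,1,0,-1.48,-2.1,1,0,-1.48,-2.1,1,0,-1.48,-2.1,1,0,-1.48,-2.1,1,0,-1.48,-2.1,1,0,-1.48,-2.1,1,0,-1.48,-2.1,1,0,0,0,0,-5.9,0,0,0,-5.9,0,0,0,-5.9,0,0,0,0]
  fingers: 0

```text
time: 1.15
ee_pos: [0.4568, -0.1185, 0.1425]
eef_rot: [0.588, 0.809, -0.0, -0.0]
ft_force: [0.8, -0.5, 0.0]
width: 0.015
grip_force: 0.0
```

```bash
python3 - <<'E'
from h import *
st=r.read_state(); print(st["ee_pos"],R.from_quat(st["eef_rot"]).as_matrix().round(3),st["width"],st["time"],st["ft_force"])
i,im=snap("wrist","wrist1.png")
print(i["origin"])
E
```

```text
[ 0.45681536 -0.11845852  0.14246869] [[-0.308  0.951 -0.   ]
 [ 0.951  0.308  0.   ]
 [ 0.    -0.    -1.   ]] 0.014971753011136704 1.15 [ 0.78393899 -0.52405601  0.01866248]
[ 0.43022234 -0.03950166  0.30509684]
```

View pics/wrist1.png

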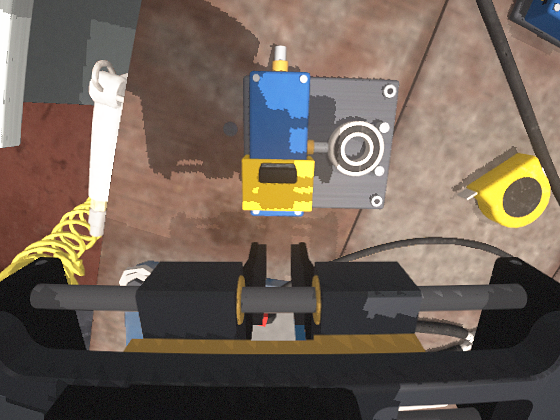

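The view is well aligned with the fixture: bearing at (357,147), hood at columns 243–314 and rows 157–211, fin around (278,173), and fingers below it at (278,245).

```bash
python3 - <<'E'
from h import *
st=r.read_state(); i=r.camera_info("wrist"); T=R.from_quat(st["eef_rot"]).as_matrix(); p=st["ee_pos"]
print(p,i["origin"])
for n,u,v,z in(("bearing",357,147,.025),("fin L",259,173,.084),("fin R",297,173,.084),("fin near edge?",278,183,.084),("fin far",278,163,.084),("hoodL",243,195,.058),("hoodR",314,195,.058),("hood far",300,157,.058),("hood near",278,210,.058),("bolt1",390,91,.012),("bolt2",377,201,.012)):
    q=onz(i,u,v,z); print(n,q.round(4),"tool mm",((q-p)@T*1000).round(1))
E
```

```text
[ 0.45689571 -0.118376    0.1424682 ] [ 0.43082608 -0.03927768  0.30511062]
bearing [ 0.5108 -0.043   0.025 ] tool mm [ 55.5  74.2 117.5]
fin L [ 0.4294 -0.0836  0.084 ] tool mm [ 41.5 -15.7  58.5]
fin R [ 0.4572 -0.0747  0.084 ] tool mm [41.5 13.5 58.5]
fin near edge? [ 0.4457 -0.0866  0.084 ] tool mm [33.6 -1.1 58.5]
fin far [ 0.441  -0.0718  0.084 ] tool mm [49.2 -1.1 58.5]
hoodL [ 0.4213 -0.1118  0.058 ] tool mm [ 17.  -31.9  84.5]
hoodR [ 0.4809 -0.0929  0.058 ] tool mm [17.  30.6 84.5]
hood far [ 0.4584 -0.0652  0.058 ] tool mm [50.3 17.5 84.5]
hood near [ 0.4549 -0.1157  0.058 ] tool mm [ 3.2 -1.1 84.5]
bolt1 [0.5251 0.0158 0.012 ] tool mm [107.3 105.6 130.5]
bolt2 [ 0.556  -0.0888  0.012 ] tool mm [ -1.8 103.4 130.5]
```

Call:
arm_command:
  moves: [0.2,0,2.6,1,0.2,0,2.6,0,0.1,0,2.6,0,0,0,0,0,1,0,0,0,0.6,0,0,0,0.6,0,0,0,0.6,0,0,0,0.6,0,0,0,0.6,0,0,0,0.6,0,0,0,0.6,0,0,0]

```text
time: 2.2
ee_pos: [0.4408, -0.0632, 0.0649]
eef_rot: [0.597, 0.802, 0.0, 0.0]
ft_force: [2.0, -1.6, 1.2]
width: 0.0006
grip_force: 0.9
```

Call:
arm_command:
  moves: [0.5,0,0,0,0.4,0,0,0,0.3,0,0,0,0.2,0,0,0,0,0,0,0]

```text
time: 2.62
ee_pos: [0.4373, -0.0527, 0.0646]
eef_rot: [0.598, 0.802, -0.001, 0.002]
ft_force: [6.1, -12.1, -3.1]
width: 0.0001
grip_force: 6.6
```

The force rose to 13 N over the last few mm, so the hood is probably at its stop. I'll back off over the button and look.

Call:
arm_command:
  moves: [-1.2,0,0,0,-2,0,-1,0,-2,0,-1,0,0,0,0,0,0,0,0,0]

```text
time: 3.03
ee_pos: [0.4515, -0.1007, 0.0845]
eef_rot: [0.598, 0.802, 0.0, -0.0]
ft_force: [-0.0, 1.0, -0.2]
width: 0.0004
grip_force: 0.0
```

```bash
python3 - <<'E'
from h import *
st=r.read_state(); i,im=snap("wrist","wrist2.png"); T=R.from_quat(st["eef_rot"]).as_matrix(); p=st["ee_pos"]
print(p,T.round(3),st["ft_force"])
h=cv2.cvtColor(im,cv2.COLOR_RGB2HSV); m=cv2.inRange(h,(0,140,90),(8,255,255))|cv2.inRange(h,(172,140,90),(180,255,255))
for c in cv2.findContours(m,0,2)[0]:
    if cv2.contourArea(c)>20:
        b=cv2.boundingRect(c); q=onz(i,b[0]+b[2]/2,b[1]+b[3]/2,.052); print("red",b,q.round(4),((q-p)@T*1000).round(1))
s,im2=snap("scene","scene2.png")
h=cv2.cvtColor(im2,cv2.COLOR_RGB2HSV); m=cv2.inRange(h,(0,140,90),(8,255,255))|cv2.inRange(h,(172,140,90),(180,255,255))
for c in cv2.findContours(m,0,2)[0]:
    b=cv2.boundingRect(c)
    if cv2.contourArea(c)>20 and b[1]>220:
        q=onz(s,b[0]+b[2]/2,b[1]+b[3]/2,.052); print("scene red",b,q.round(4),((q-p)@T*1000).round(1))
c2=cv2.resize(im2[220:380,200:400],None,fx=2.4,fy=2.4); a=cv2.resize(im[60:300,130:450],None,fx=1,fy=1)
out=np.zeros((384,800,3),np.uint8); out[:240,:320]=a; out[:384,320:800]=c2
cv2.imwrite("pics/c2.png",out[:,:,::-1])
E
```

```text
[ 0.45147628 -0.10066036  0.08454395] [[-0.286  0.958 -0.   ]
 [ 0.958  0.286  0.   ]
 [ 0.    -0.    -1.   ]] [-0.01562038  0.95783893 -0.24729703]
red (260, 214, 34, 31) [ 0.4483 -0.0962  0.052 ] [ 5.2 -1.8 32.5]
scene red (371, 312, 11, 17) [ 0.4874 -0.1876  0.052 ] [-93.6   9.6  32.5]
```

View pics/c2.png

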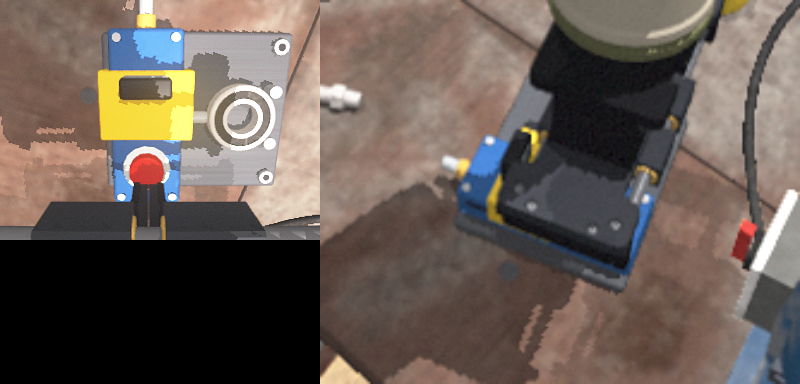

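The left crop shows the hood fully aside, with the red button clear at about (147,168) in the crop, i.e. picture (277,230), just ahead of the fingertips. It lies about 4 mm along tool x and -2 mm along tool y. Next I press it slowly.

Call:
arm_command:
  moves: [0.4,-0.2,0,0,0,0,1.5,0,0,0,1.3,0,0,0,0.2,0,0,0,0.1,0,0,0,0.1,0,0,0,0.1,0,0,0,0.1,0,0,0,0.1,0,0,0,0.1,0,0,0,0.1,0,0,0,0.1,0]

```text
time: 4.13
ee_pos: [0.4488, -0.0967, 0.0466]
eef_rot: [0.597, 0.802, 0.0, 0.0]
ft_force: [-0.8, 2.7, 3.5]
width: 0.0001
grip_force: 1.6
```

Call:
arm_command:
  moves: [0,0,0.1,0,0,0,0.1,0,0,0,0.1,0,0,0,0.1,0,0,0,0,0]

```text
time: 4.55
ee_pos: [0.4488, -0.0969, 0.0442]
eef_rot: [0.597, 0.802, 0.0, 0.0]
ft_force: [-11.0, 4.3, 26.7]
width: 0.0003
grip_force: 13.9
```

The stop is reached at z 0.044 with 27 N. Lifting away and checking.

Call:
arm_command:
  moves: [0,0,-0.5,0,0,0,-1.5,0,0,0,-2.5,0,0,0,-2.5,0,-1.5,0,-2,0,-1.5,0,-1,0,0,0,0,0,0,0,0,0]

```text
time: 5.22
ee_pos: [0.4571, -0.1266, 0.1425]
eef_rot: [0.598, 0.802, -0.0, 0.0]
ft_force: [-0.4, 0.9, -0.0]
width: 0.0004
grip_force: 0.0
```

```bash
python3 - <<'E'
from h import *
print(r.read_state()["ft_force"])
i,im=snap("wrist","wrist3.png"); s,im2=snap("side","side3.png")
out=np.zeros((440,800,3),np.uint8); out[:440,:400]=cv2.resize(im[60:280,180:380],None,fx=2,fy=2); out[:400,400:]=cv2.resize(im2[140:300,180:340],None,fx=2.5,fy=2.5)
cv2.imwrite("pics/c3.png",out[:,:,::-1])
E
```

```text
[-0.44014787  0.85227826 -0.03085437]
```

View pics/c3.png

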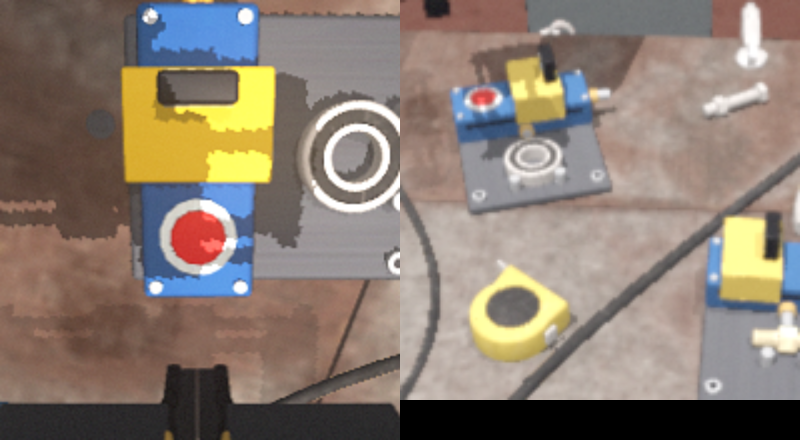

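The crops show the hood fully aside, the red button down (197,237) in its ring, and the clamping pin gone from between the box and the bearing. The hose-tail fixture's hood is still closed.

```bash
python3 -c "
from bench import r
print(r.close_job())"
```

```text
the job is handed in; nothing more can be done
None
```

The job is handed in: the bearing fixture's hood is open at its stop, its red button is fully down with the clamping pin drawn back, and the hose-tail fixture was never touched and its hood is still closed.

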